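# Set a tape measure to the flagged length and lock it

## Task

Take the tape measure off its block, hook its end over the free end of the timber slat (not the end at the stop) and, with the case standing on the slat and pointing straight along it, back it away until the case's nose is level with the pointer. Then let go and press the lock on top of the case fully down, so that the tape stays there, hooked on, upright and locked at that length. Do not press the lock before that, and do not shift the pointer or disturb the other things.

Things in the scene. Friction and masses are not known exactly. Their poses are not given: they have to be found in the camera images.
- tape_center (a point): Tape measure: an upright grey and black case 96 mm long (its x), 36 mm thick (its y), 74 mm high (its z), about 0.65 kg. This point is the case's centre, 37 mm above its sole; x points to the nose (front face, 48 mm ahead), where the blade comes out along the sole. Grasp it across its 36 mm thickness. On the slat its rubber sole stays put against the blade's spring when let go.
- tape_nose (a point): Lower front edge of the case, mid-width, on the sole (48 mm ahead of the case's centre, 37 mm below it). Axes as the case. This is the edge to bring level with the pointer.
- tape_hook (a point): Middle of the inner face (the face towards the case) of the steel end hook of the blade, 6 mm below the level of the sole. The hook plate is 24 mm wide and 3 mm thick and reaches 12 mm below the sole. With the blade in, this face is 20 mm ahead of the nose; with the hook caught it stays behind while the case backs away. Axes as the case.
- blade (a joint): How far the blade is drawn out against its spring, in m: 0 = fully in (hook face 20 mm ahead of the nose), at most 0.15. The spring pulls back with 1.2 to 1.6 N.
- lock_top (a point): Middle of the top of the lock, a black push button 26 mm by 22 mm standing 12 mm above the top of the case, 12 mm ahead of the case's centre, so its top is 86 mm above the sole.
- lock (a joint): How far the lock is pressed down, in m: 0 = up (blade free). It snaps over centre: it resists with up to about 3.5 N, past 0.003 it snaps down by itself to about 0.006, where it clamps the blade and stays; pressed less, it springs back up.
- board_end (a point): Timber slat, 270 mm long, 90 mm wide, 35 mm high, fixed flat on the bench; its other end butts against a dark end stop (24 mm long, 52 mm high). This point: middle of the top edge of its free end, the one to hook on. x points along the slat, outwards past this end; y to its left; z up. The slat runs 270 mm back from here towards -x.
- pointer_tip (a point): Pointer: a dark steel slide on a rail along the slat's +y side, with a thin bar (6 mm wide, 3 mm thick) lying across the slat's edge, 1 to 4 mm above its top and covering the outer 7 mm of its width. This point: inner end of the bar on its middle line, 38 mm to +y of the slat's middle line, 2 mm above its top. Axes as the slat. It grips its rail.
- pointer (a joint): Distance of the pointer's middle line from the slat's free end, in m (set between 0.095 and 0.145).
- packroll_c (a point): Bystander: a roll of cardboard 100 mm across and 48 mm high, standing on the bench; this point is its centre.
- hammer_c (a point): Bystander: a hammer lying on the bench beyond the slat; this point is on its handle.
- carton_c (a point): Bystander: a small shut carton 90 x 120 x 70 mm; this point is its centre.
- rest: Timber block, 70 mm long (x), 80 mm wide (y), 35 mm high, fixed on the bench; origin at the centre of its underside. The tape measure starts standing on it, with its nose and hook hanging over the +x edge.

How it is judged (in metres and radians):
On the way, in this order (a step that is already met when the one before it is completed fails the run):
1. the hook is caught on the slat's free end and the blade is drawn out more than 30 mm, lock still up (x of tape_hook in the frame of board_end between -0.003 and 0.004 m and y of tape_hook in the frame of board_end between -0.03 and 0.03 m and z of tape_hook in the frame of board_end below -0.001 m and value of joint blade above 0.03 m and value of joint lock below 0.003 m), for 0.1 s.
2. hooked on, the case stands upright on the slat with its nose level with the pointer (within 5 mm), lock still up (x of tape_hook in the frame of board_end between -0.003 and 0.004 m and y of tape_hook in the frame of board_end between -0.03 and 0.03 m and z of tape_hook in the frame of board_end below -0.001 m and x of tape_nose in the frame of pointer_tip between -0.005 and 0.005 m and z of tape_nose in the frame of board_end below 0.004 m and y of tape_nose in the frame of board_end between -0.03 and 0.03 m and angle between tape_center's own z axis and vertical below 0.1 rad and angle between the x axis of tape_center and the x axis of board_end, either way round below 0.15 rad and value of joint lock below 0.003 m), for 0.2 s.
At the end, for the whole second after the job is handed in: Hook face within 4 mm of the slat's free end and 30 mm of its middle, below its top; case upright (0.1 rad) with its sole on the slat (4 mm), along it (0.15 rad) and within 30 mm of its middle line; nose within 5 mm of the pointer; lock down at least 5 mm; blade at rest (x of tape_hook in the frame of board_end between -0.003 and 0.004 m and y of tape_hook in the frame of board_end between -0.03 and 0.03 m and z of tape_hook in the frame of board_end below -0.001 m and x of tape_nose in the frame of pointer_tip between -0.005 and 0.005 m and z of tape_nose in the frame of board_end below 0.004 m and y of tape_nose in the frame of board_end between -0.03 and 0.03 m and angle between tape_center's own z axis and vertical below 0.1 rad and angle between the x axis of tape_center and the x axis of board_end, either way round below 0.15 rad and value of joint lock above 0.005 m and velocity of joint blade between -0.01 and 0.01 m/s); the robot touches nothing.
It fails at once if the pointer is shifted more than 4 mm (distance of pointer_tip from where it was at the start of the episode above 0.004 m).
It fails at once if a bystander is moved more than 20 mm (distance of any of packroll_c, hammer_c, carton_c from where it was at the start of the episode above 0.02 m).
It also fails if it takes over 58 s, if anything falls off the work surface, if the arm or the gripper's body presses on something with over 40 N, if the wrist force passes 120 N, or if a joint passes its speed limit or range.

## Robot

A 6-joint arm with a two-finger parallel gripper is mounted at the origin on the work surface. World frame = base frame: x ahead of the robot, y to its left, z up, the work surface at z = 0. Lengths are in mm, angles in rad, forces in N, time in s.
With the tool pointing down it reaches from about 350 to 775 mm from the base axis. Payload 7.3 kg.
Tool frame: the origin (TCP) lies between the finger pads; the fingertips stand 8 mm ahead of it and the grasp point (between the pads) lies 11 mm behind it; y points along the fingers, z is the direction in which the jaws open and shut, and the axes are right-handed (so a half turn about y gives the same grasp; the last joint's range is limited). The gripper opens to 92 mm and grips with 3 to 60 N. Pads are 19 mm wide; open, the fingers measure 130 mm over their backs; the gripper's body (75 mm by 190 mm) begins 47 mm behind the grasp point.
Start: joints at [1.033, 0.342, 1.524, -0, 1.275, -0.146], TCP at [200.46, 485.242, 234.741] pointing down, gripper open.
Joint ranges: [-2.53, 2.53], [-0.77, 2.02], [0.04, 2.7], [-1, 4.14], [0.28, 2.66], [-3.11, 3.11]. Speed limits (rad/s): [2.57, 2.57, 3.14, 3.14, 3.14, 3.14].

## Interface

Orientations are given as [roll, pitch, yaw] about the fixed x, y, z axes, in that order (R = Rz(yaw) Ry(pitch) Rx(roll)).
In Python, from plant import bot, vision, job gives the robot as it stands. The module is installed in compiled form; this text tells all that it offers.
- The arm moves only by the tool arm_command, never from a script. Its argument "deltas" is a list of rows, each a list of 4 numbers: the shift along the tool's x, y, z in m, then the turn about the tool's y in degrees. In form: [[x, y, z, twist], ...]. A call has 1 to 5 rows; each row shifts and turns the commanded pose from where the row before left it, along the tool's axes as they then stand; what a row does not reach is not made up. A row lasts 1/10 s, in which the tool goes at most 50 mm and 8.59 degrees, less where a joint would pass 70% of its speed; a pose out of reach is approached as far as the arm can. A call is refused whole if a number of a shift passes 0.05 or a number of a turn 8.59, either way. A call with a gripper value outside its range is refused whole. "claw" is the closure in counts, from 0 (fully open) to 255 (shut), set as the call begins (left out, the last holds). The fingers move at their own pace and stop on an object; the grip force is fixed at half the most. Time passes only in rows, so rows that do not move let the fingers close. It gives the time, the measured TCP pose, the force and the opening at its end, in the units of the state.
- bot.get_obs(): the state, without advancing time (a new reading comes with each control period).
- vision.capture(name): name is "side" or "top" or "wrist"; returns a dict with "img" (384x512x3 uint8, red, green, blue), "camera_matrix" (3x3 intrinsics, pixels), "dist_coeffs" ([k1, k2, p1, p2, k3] as OpenCV has them; the pictures are not rectified), "world_to_cam" (4x4, takes a point from world to camera coordinates); the wrist camera has in their place "mount" (4x4, takes a point from camera to tool coordinates, whose origin is the TCP and whose axes are the tool frame's). Camera axes: x right, y down, z forward; pixel columns grow to the right and rows downward; lengths in mm; the calibration is good to about 2 mm. A picture is of the moment at which its call begins: read the wrist's pose just before it. There is no depth.
- job.close_job(): hands the job in, once; it reports no verdict.
Trained networks look in a picture, given as the dict that the camera call returned (one of the last four; its "shot" number tells which), for a name from the list of things; names that differ only in an ending like _2 or _b are one class to them, and where a whole thing is asked for, a point or a joint stands for the part that bears it (a point fixed in the world has none). Each returns a list of dicts, best first, with "confidence" (0 to 1); they miss things now and then, are a little off and sometimes report something else, mostly with a low value. They report only what shows in the picture. A call takes as long as a camera call.
- vision.find_in(picture, name): "xyz" ([x, y, z] in mm, in the coordinates of the camera as it stood for that picture, good to about 4 mm: the middle of the surface that is visible of it).
- vision.regions_of(picture, name): "mask" (384x512 bool, what is visible of it).
The state is a dict: "time": time; "joint_positions": joint angles; "dq": joint speeds; "tau": joint torques, N m; "tool_pos": TCP position; "tcp_rot": TCP orientation; "contact_force": force on the tool from outside, world axes, zero at the start; "moment": the same for the moment, N m; "grip_width": finger opening in mm.
Only numpy, scipy, OpenCV 4.12 (cv2) and the standard library are available. Lean on these libraries where they do the work, as an engineer would, in place of code of your own. Each camera call takes 0.05 s, during which the arm holds its last target. There are 200 camera calls.

## Working session

There is one attempt and no reset: what is moved stays moved. The work goes in short steps, Python scripts to look and compute and a tool call to move; the robot and the scene stay as the last step left them, time stands still between calls to the robot, and variables do not carry over. Pictures are saved under pics/ and viewed, about 8 in all and at most 12, crops included, and the job is handed in when it is done.

Besides the shell and the picture viewer there is one more tool, called after "Request:" by a JSON object that holds its "fn" and its "kwargs". arm_command: Moves the arm, as the interface text tells. Its arguments: {"type":"object","properties":{"deltas":{"type":"array","items":{"type":"array","items":{"type":"number"}}},"claw":{"type":"number"}},"required":["deltas"]}

```bash
mkdir -p pics
cat > h.py <<'E'
import numpy as np, cv2
from scipy.spatial.transform import Rotation as R
from plant import bot, vision, job
def T():
    o=bot.get_obs(); M=np.eye(4); M[:3,:3]=R.from_euler('xyz',o['tcp_rot']).as_matrix(); M[:3,3]=o['tool_pos']; return M,o
def cap(n):
    M,o=T(); p=vision.capture(n)
    c2w = M@np.array(p['mount']) if n=='wrist' else np.linalg.inv(np.array(p['world_to_cam']))
    return p,c2w
def find(p,c2w,name):
    return [(np.round((c2w@np.append(d['xyz'],1))[:3],1).tolist(),round(d['confidence'],2)) for d in vision.find_in(p,name)[:2]]
def ray(p,c2w,uv,z):
    u=cv2.undistortPoints(np.array(uv,float).reshape(-1,1,2),np.array(p['camera_matrix']),np.array(p['dist_coeffs'])).reshape(-1,2)
    d=np.c_[u,np.ones(len(u))]@c2w[:3,:3].T; o=c2w[:3,3]
    return o+d*((z-o[2])/d[:,2])[:,None]
def proj(p,c2w,X):
    W=np.linalg.inv(c2w); return cv2.projectPoints(np.array(X,float).reshape(-1,1,3),cv2.Rodrigues(W[:3,:3])[0],W[:3,3],np.array(p['camera_matrix']),np.array(p['dist_coeffs']))[0].reshape(-1,2)
def save(n,img): cv2.imwrite('pics/'+n+'.png',cv2.cvtColor(img,cv2.COLOR_RGB2BGR))
E
python3 - <<'E'
from h import *
M,o=T(); print(o['tool_pos'],o['tcp_rot'],np.round(M[:3,:3],3).tolist(),o['contact_force'])
for c in ['top','side']:
    p,w=cap(c); save(c+'0',p['img']); print(c,w[:3,3].round())
    for n in ['tape_center','tape_nose','tape_hook','lock_top','board_end','pointer_tip','packroll_c','hammer_c','carton_c','rest']: print(n,find(p,w,n))
E
```

```text
[200.26331795 484.8826541  234.05166956] [-1.57227921e+00  1.80066757e-04 -3.91786562e-01] [[0.924, -0.001, 0.382], [-0.382, -0.001, 0.924], [-0.0, -1.0, -0.001]] [ 0.50354967 -0.35257561 -0.74500207]
top [ 402.  -16. 1043.]
tape_center [([479.7, 299.1, 102.5], 0.67)]
tape_nose [([475.3, 294.3, 105.9], 0.62)]
tape_hook [([501.3, 257.2, 39.3], 0.6)]
lock_top [([483.5, 300.3, 125.4], 0.63)]
board_end [([537.6, -52.0, 34.2], 0.6), ([469.8, 311.5, 37.9], 0.5)]
pointer_tip [([600.2, -63.4, 30.9], 0.43)]
packroll_c [([438.5, -368.1, 47.7], 0.83)]
hammer_c [([799.6, -4.8, 26.1], 0.8)]
carton_c [([716.8, 284.3, 69.4], 0.86)]
rest [([469.9, 310.6, 34.8], 0.92)]
side [ 354. -726.  960.]
tape_center [([475.7, 289.9, 77.1], 0.79)]
tape_nose [([483.6, 286.6, 83.3], 0.73)]
tape_hook [([504.3, 252.4, 37.9], 0.56)]
lock_top [([485.5, 293.8, 119.2], 0.46)]
board_end [([530.0, -71.8, 29.4], 0.82)]
pointer_tip [([507.9, 251.5, 42.9], 0.44)]
packroll_c []
hammer_c [([797.7, -18.0, 21.0], 0.85)]
carton_c [([719.5, 249.1, 73.9], 0.75)]
rest [([468.0, 294.8, 23.9], 0.67), ([480.9, 287.8, 81.1], 0.61)]
```

View pics/top0.png

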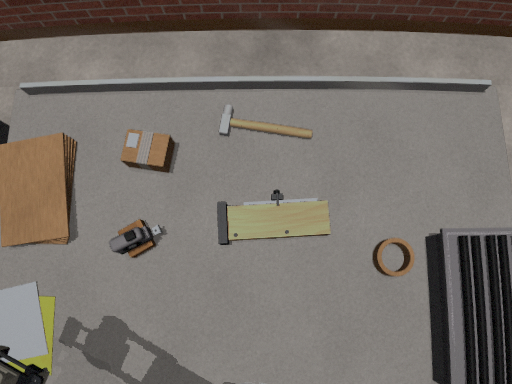

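View pics/side0.png

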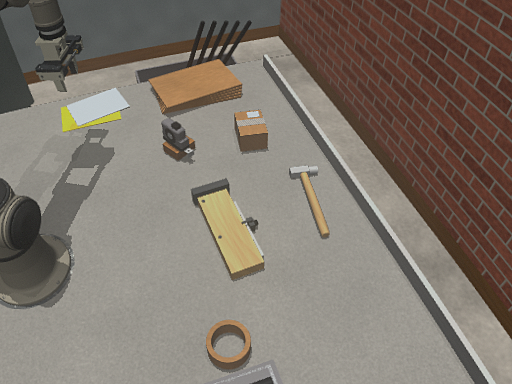

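The tape is on its block at px (130,240) with its nose towards −y. The slat lies between px (228,222) and (330,217): the free end is at right (−y), the stop at left and the pointer at (277,196). I'll move over the tape first.

Request:
{"fn": "arm_command", "kwargs": {"deltas": [[0.046,0,-0.0096,0],[0.046,0,-0.0096,0],[0.046,0,-0.0096,0],[0.046,0,-0.0096,0],[0.046,0,-0.0096,0]], "claw": 0}}

```text
time: 1.6
tool_pos: [396.1, 351.8, 234.9]
tcp_rot: [-1.57, -0.0, -0.392]
contact_force: [0.9, 0.9, 0.1]
grip_width: 92.3
```

Request:
{"fn": "arm_command", "kwargs": {"deltas": [[0.03,0,-0.008,8.59],[0.03,0,0.002,8.59],[0,0,0,8.59],[0,0,0,8.59],[0,0,0,0]]}}

```text
time: 2.1
tool_pos: [446.4, 320.2, 234.6]
tcp_rot: [-1.571, 0.0, -0.994]
contact_force: [0.2, -0.1, 0.3]
grip_width: 91.9
```

Run:
```python
from h import *
M,o=T(); print(o['time'],o['tool_pos'],np.round(M[:3,:3],3).tolist())
p,w=cap('wrist'); save('w1',p['img']); print(np.round(p['mount'],2).tolist())
for n in ['tape_center','tape_nose','tape_hook','lock_top','rest']: print(n,find(p,w,n))
t,wt=cap('top'); im=t['img']; hsv=cv2.cvtColor(im,cv2.COLOR_RGB2HSV)
m=cv2.inRange(hsv,(18,70,80),(40,255,255)); m[:190]=0; m[250:]=0; m[:,:215]=0; m[:,340:]=0
c=max(cv2.findContours(m,cv2.RETR_EXTERNAL,cv2.CHAIN_APPROX_NONE)[0],key=cv2.contourArea)
r=cv2.boxPoints(cv2.minAreaRect(c)); print(r.round(1).tolist()); print(ray(t,wt,r,35).round(1).tolist())
```

```text
2.1 [446.36623954 320.19115101 234.61949237] [[0.546, -0.0, 0.838], [-0.838, 0.0, 0.546], [-0.0, -1.0, -0.0]]
[[0.0, 0.96, 0.27, -73.1], [-0.0, -0.27, 0.96, -150.09], [1.0, -0.0, 0.0, 0.57], [0.0, 0.0, 0.0, 1.0]]
tape_center [([477.5, 320.4, 107.3], 0.65)]
tape_nose [([471.3, 320.8, 108.0], 0.75)]
tape_hook [([507.4, 247.4, 47.5], 0.62)]
lock_top [([483.2, 301.8, 117.9], 0.73), ([494.4, 319.2, 37.1], 0.29)]
rest [([494.8, 317.4, 38.1], 0.92)]
[[238.89999389648438, 207.10000610351562], [326.8999938964844, 200.3000030517578], [329.0, 228.5], [241.0, 235.1999969482422]]
[[568.5, 38.5, 35.0], [586.4, -196.3, 35.0], [511.0, -199.4, 35.0], [493.7, 32.2, 35.0]]
```

View pics/w1.png

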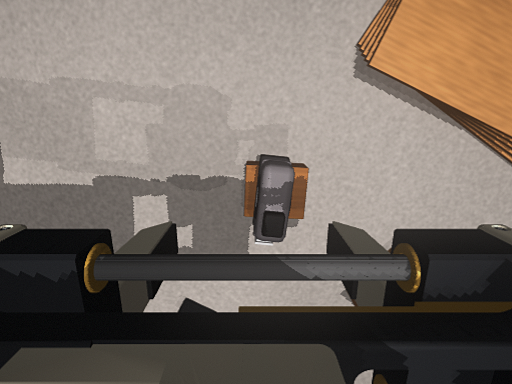

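The tape is seen from above: the lock is at about (272,224), the hook at (264,242) below it and the rear at (274,156). I'll fit its axis from the masks.

Run:
```python
from h import *
from scipy.optimize import least_squares
p,w=cap('wrist')
M,o=T()
def mask(n):
    r=vision.regions_of(p,n); return r[0]['mask'].astype(np.uint8) if r else None
for n in ['lock_top','tape_center','tape_hook','rest']:
    m=mask(n)
    if m is None: print(n,None); continue
    c=max(cv2.findContours(m,cv2.RETR_EXTERNAL,cv2.CHAIN_APPROX_NONE)[0],key=cv2.contourArea)
    print(n,m.sum(),cv2.boundingRect(c)); z={'lock_top':121,'tape_center':109,'tape_hook':35,'rest':35}[n]
    b=cv2.boxPoints(cv2.minAreaRect(c)); X=ray(p,w,b,z); print(b.round(1).tolist(),X.round(1).tolist(),X.mean(0).round(1))
    e=[X[1]-X[0],X[2]-X[1]]; print([ (round(np.linalg.norm(v)),round(np.degrees(np.arctan2(v[1],v[0])),1)) for v in e])
# silhouette fit of tape+lock box bbox
m=mask('tape_center')
def box(x,y,a):
    c,s=np.cos(a),np.sin(a); P=[]
    for (x0,x1,hy,z0,z1) in [(-48,48,18,35,109),(-1,25,11,109,121)]:
        P+=[[x+c*u-s*v,y+s*u+c*v,z] for u in(x0,x1) for v in(-hy,hy) for z in(z0,z1)]
    return proj(p,w,P)
def iou(q):
    h=cv2.convexHull(box(*q).astype(np.float32)); k=np.zeros_like(m)
    cv2.fillConvexPoly(k,(h*16).round().astype(np.int32),1,shift=4); return (k&m).sum()/(k|m).sum()
from scipy.optimize import differential_evolution as de
r=de(lambda q:-iou(q),[(450,510),(270,330),(-1.4,-0.6)],seed=0,maxiter=60); print(r.fun,r.x,np.degrees(r.x[2]))
big=cv2.resize(p['img'][140:260,200:350],None,fx=5,fy=5,interpolation=cv2.INTER_CUBIC)
h=cv2.convexHull(box(*r.x).astype(np.float32)); cv2.polylines(big,[((h-[200,140])*5).astype(np.int32)],True,(255,0,0)); save('w1c',big)
```

```text
lock_top 548 (261, 211, 24, 27)
[[260.0, 235.6999969482422], [262.8999938964844, 210.3000030517578], [285.0, 212.8000030517578], [282.20001220703125, 238.10000610351562]] [[479.6, 285.6, 121.0], [466.8, 309.9, 121.0], [486.7, 319.9, 121.0], [500.2, 295.7, 121.0]] [483.3 302.8 121. ]
[(28, np.float64(117.9)), (22, np.float64(26.5))]
tape_center 3014 (252, 155, 42, 91)
[[249.0, 242.89999389648438], [259.70001220703125, 153.8000030517578], [296.0, 158.1999969482422], [285.29998779296875, 247.3000030517578]] [[477.8, 267.6, 109.0], [434.2, 353.7, 109.0], [466.5, 369.8, 109.0], [513.4, 284.8, 109.0]] [473. 319. 109.]
[(97, np.float64(116.8)), (36, np.float64(26.4))]
tape_hook 34 (255, 240, 15, 5)
[[254.6999969482422, 242.89999389648438], [255.0, 239.8000030517578], [269.29998779296875, 241.10000610351562], [269.0, 244.1999969482422]] [[503.5, 241.3, 35.0], [501.3, 245.3, 35.0], [518.5, 254.3, 35.0], [520.8, 250.3, 35.0]] [511.  247.8  35. ]
[(5, np.float64(118.7)), (20, np.float64(27.6))]
rest 1294 (289, 164, 19, 56)
[[288.70001220703125, 218.5], [292.1000061035156, 163.3000030517578], [307.8999938964844, 164.3000030517578], [304.5, 219.5]] [[521.6, 295.6, 35.0], [482.4, 358.6, 35.0], [499.8, 368.4, 35.0], [540.1, 306.0, 35.0]] [511.  332.2  35. ]
[(74, np.float64(122.0)), (20, np.float64(29.6))]
-0.8243875584916047 [477.92162943 311.53903975  -1.03402947] -59.245524463121754
```

View pics/w1c.png

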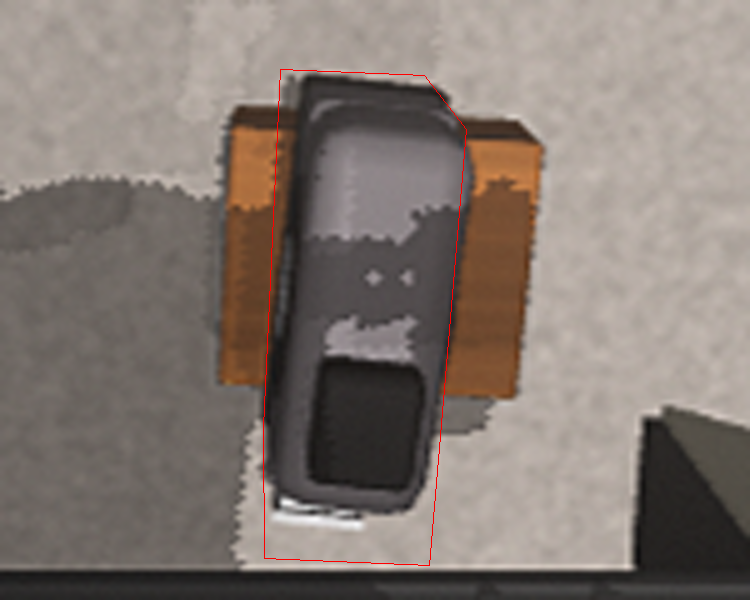

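Request:
{"fn": "arm_command", "kwargs": {"deltas": [[0.0228,0,0.0226,0],[0,0.045,0,5.6],[0,0.045,0,0],[0,0.045,0,0],[0,0.0236,0,0]]}}

```text
time: 3.25
tool_pos: [475.7, 312.8, 72.4]
tcp_rot: [-1.576, 0.0, -1.089]
contact_force: [0.4, 0.0, 0.4]
grip_width: 91.7
```

Request:
{"fn": "arm_command", "kwargs": {"deltas": [[0,0,0,0],[0,0,0,0],[0,0,0,0],[0,0,0,0],[0,0,0,0]], "claw": 255}}

```text
time: 3.75
tool_pos: [478.1, 314.1, 77.5]
tcp_rot: [-1.568, 0.0, -1.089]
contact_force: [0.5, -0.9, -0.6]
grip_width: 56.4
```

Request:
{"fn": "arm_command", "kwargs": {"deltas": [[0,0,0,0],[0,0,0,0],[0,0,0,0],[0,0,0,0]]}}

```text
time: 4.15
tool_pos: [477.7, 313.9, 76.4]
tcp_rot: [-1.57, 0.0, -1.089]
contact_force: [-0.4, 0.2, 1.8]
grip_width: 35.7
```

Request:
{"fn": "arm_command", "kwargs": {"deltas": [[0,-0.03,0,0],[0,-0.045,0,0],[0,-0.045,0,0],[0.03,-0.01,-0.0103,0],[0.0433,0,-0.0149,0]]}}

```text
time: 4.65
tool_pos: [489.3, 238.2, 207.6]
tcp_rot: [-1.567, 0.0, -1.086]
contact_force: [1.1, 0.5, -7.3]
grip_width: 35.8
```

Request:
{"fn": "arm_command", "kwargs": {"deltas": [[0.0433,0,-0.0149,0],[0.0433,0,-0.0149,0],[0.0433,0,-0.0149,0],[0.0433,0,-0.0149,0],[0.0433,0,-0.0149,0]]}}

```text
time: 5.15
tool_pos: [522.3, 9.0, 204.8]
tcp_rot: [-1.573, 0.002, -1.089]
contact_force: [1.3, -0.4, -5.7]
grip_width: 36.1
```

Request:
{"fn": "arm_command", "kwargs": {"deltas": [[0.0433,0,-0.0149,0],[0.0433,0,-0.0149,0],[0.0433,0,-0.0149,0],[0.0433,0,-0.0149,0],[0.0433,0,-0.0149,0]]}}

```text
time: 5.65
tool_pos: [556.7, -217.1, 204.4]
tcp_rot: [-1.573, 0.003, -1.089]
contact_force: [2.0, 0.5, -6.3]
grip_width: 35.8
```

Request:
{"fn": "arm_command", "kwargs": {"deltas": [[0,0,0,7.9],[0,0,0,7.9],[0,0,0,7.9],[0,0,0,0],[0,0,0,0]]}}

```text
time: 6.15
tool_pos: [557.1, -215.3, 205.0]
tcp_rot: [-1.573, 0.001, -1.499]
contact_force: [-0.0, -0.4, -6.7]
grip_width: 35.6
```

Run:
```python
from h import *
M,o=T(); print(o['time'],o['tool_pos'],o['tcp_rot'],o['grip_width'])
p,w=cap('wrist'); save('w2',p['img'])
for n in ['board_end','pointer_tip','tape_hook','tape_nose','lock_top','tape_center']: print(n,find(p,w,n))
s,ws=cap('side')
for n in ['board_end','pointer_tip','tape_hook','tape_nose','lock_top','tape_center']: print(n,find(s,ws,n))
a=cv2.resize(s['img'][100:360,150:350],None,fx=2.3,fy=2.3); save('s2',a)
```

```text
6.15 [ 557.08470117 -215.33032963  205.00947307] [-1.57276215e+00  1.36733460e-03 -1.49912757e+00] 35.58340638861016
board_end [([542.6, -101.4, 36.4], 0.93)]
pointer_tip [([598.4, -69.3, 34.7], 0.63)]
tape_hook []
tape_nose [([561.1, -187.0, 233.4], 0.77)]
lock_top []
tape_center [([560.5, -189.8, 237.6], 0.79)]
board_end [([521.7, -107.1, 33.7], 0.82)]
pointer_tip [([555.4, -239.5, 248.2], 0.5), ([482.4, 297.8, 33.7], 0.48)]
tape_hook []
tape_nose [([561.4, -257.0, 206.4], 0.77)]
lock_top [([557.4, -236.0, 246.0], 0.56)]
tape_center [([556.2, -257.3, 204.0], 0.93)]
```

View pics/w2.png

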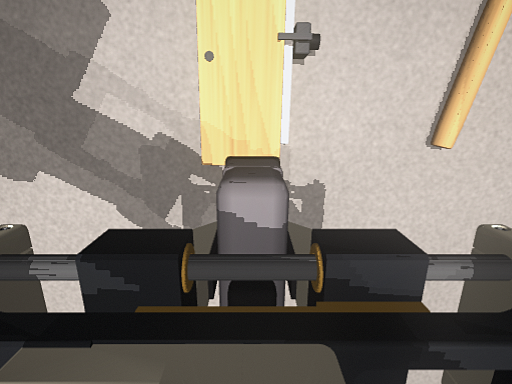

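The free end is at row ~163 with its left corner at (203,163). The slat edges run at cols ~199 and ~282, and the pointer bar lies at (278–300, 37). I'll fit these exactly.

```bash
cat > slat.py <<'E'
from h import *
def slat(p,w,c0,c1,r0,r1,bc):
    hsv=cv2.cvtColor(p['img'],cv2.COLOR_RGB2HSV); m=cv2.inRange(hsv,(18,60,60),(40,255,255))>0
    m[:, :c0]=0; m[:,c1:]=0
    L=[];Rr=[]
    for r in range(r0,r1):
        c=np.flatnonzero(m[r]); L.append((c[0]-.5,r)); Rr.append((c[-1]+.5,r))
    B=[(c,np.flatnonzero(m[:r1+60,c])[-1]+.5) for c in bc]
    out=[]
    for P in (L,Rr,B):
        X=ray(p,w,P,35)[:,:2]; vx,vy,x,y=cv2.fitLine(X.astype(np.float32),cv2.DIST_HUBER,0,.01,.01).ravel()
        d=np.array([vx,vy]); out.append((np.array([x,y]),d)); res=(X-[x,y])@[-vy,vx]; print('heading',np.degrees(np.arctan2(vy,vx)).round(2),'res',np.abs(res).mean().round(2))
    return out
E
python3 - <<'E'
from slat import *
p,w=cap('wrist'); 
L,Rr,B=slat(p,w,150,292,5,120,range(206,218))
X=lambda a,b:a[0]+a[1]*np.linalg.solve(np.c_[a[1],-b[1]],b[0]-a[0])[0]
cl,cr=X(L,B),X(Rr,B); print('corners',cl,cr,np.linalg.norm(cl-cr),'mid',(cl+cr)/2)
print('ptr',ray(p,w,[[278,37],[300,37]],38).round(1))
m=vision.regions_of(p,'pointer_tip'); print([ (cv2.boundingRect(x['mask'].astype(np.uint8)),round(x['confidence'],2)) for x in m])
m=vision.regions_of(p,'tape_center')[0]['mask']; print(cv2.boundingRect(m.astype(np.uint8)))
i=np.vstack([cv2.resize(p['img'][15:60,255:335],None,fx=8,fy=8,interpolation=cv2.INTER_CUBIC)]); save('ptr',i)
t,wt=cap('top')
for n in ['board_end','pointer_tip','tape_nose','lock_top']: print(n,find(t,wt,n))
E
```

```text
heading -86.75 res 0.28
heading -86.83 res 0.65
heading -8.98 res 0.48
corners [ 498.10266 -198.95026] [ 588.24133 -213.18878] 91.25632 mid [ 543.172   -206.06952]
ptr [[575.1 -66.7  38. ]
 [597.4 -65.2  38. ]]
[((275, 22, 43, 36), 0.6)]
(216, 156, 72, 150)
board_end [([539.5, -44.1, 33.9], 0.69)]
pointer_tip [([600.6, -61.5, 31.2], 0.67)]
tape_nose []
lock_top [([540.2, -42.9, 37.1], 0.46)]
```

View pics/ptr.png

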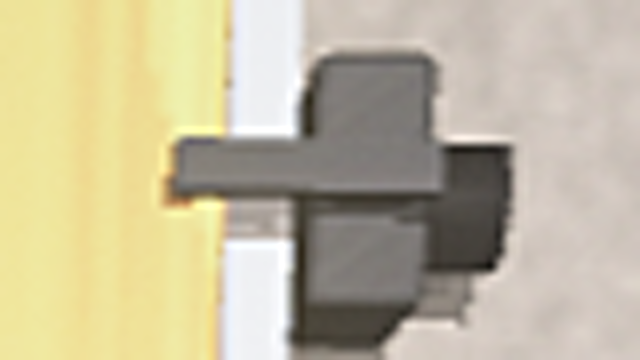

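The slat heads −86.8° with its free end near (543,−196). The pointer is about 131 mm from that end. Next I'll bring the hook just past the end, still above it, and check with the side view.

Request:
{"fn": "arm_command", "kwargs": {"deltas": [[-0.04,0,-0.009,0.9],[-0.038,0,-0.0088,0],[0,0.04,0,0],[0,0.04,0,0],[0,0.028,0,0]]}}

```text
time: 7.75
tool_pos: [534.3, -138.1, 96.2]
tcp_rot: [-1.572, 0.001, -1.518]
contact_force: [-0.2, -0.3, -6.2]
grip_width: 35.9
```

Request:
{"fn": "arm_command", "kwargs": {"deltas": [[0,0,0,0],[0,0,0,0]]}}

```text
time: 7.95
tool_pos: [535.7, -139.1, 98.8]
tcp_rot: [-1.57, -0.0, -1.519]
contact_force: [0.7, -1.3, -4.9]
grip_width: 35.9
```

Run:
```python
from h import *
M,o=T(); print(o['time'],o['tool_pos'],o['tcp_rot'],o['contact_force'])
s,ws=cap('side'); xs=np.array([.056,-.998]); mid=np.array([543,-196.4])
for n in ['tape_hook','tape_nose','lock_top']: print(n,find(s,ws,n))
ys=np.array([.998,.056]); W=lambda a,b,z:[*(mid+a*xs+b*ys),z]
print(proj(s,ws,[W(0,-45,35),W(0,45,35),W(0,-45,0),W(-131,38,37),[*(M[:2,3]+48*xs),55]]).round(1).tolist())
a=cv2.resize(s['img'][160:290,180:290],None,fx=5,fy=4.6,interpolation=cv2.INTER_CUBIC)
for q in proj(s,ws,[W(0,-45,35),W(0,45,35),W(-131,38,37)]): cv2.circle(a,(int((q[0]-180)*5),int((q[1]-160)*4.6)),3,(255,0,0),-1)
save('s3',a)
```

```text
7.95 [ 535.65217579 -139.10300403   98.76840554] [-1.57034578e+00 -9.87059532e-05 -1.51867015e+00] [ 0.74624305 -1.25221047 -4.94500801]
tape_hook []
tape_nose [([539.1, -183.1, 98.0], 0.78), ([475.4, 289.6, 28.3], 0.71)]
lock_top []
[[230.6, 271.3], [263.6, 259.4], [231.0, 278.3], [241.5, 221.9], [244.3, 258.6]]
```

View pics/s3.png

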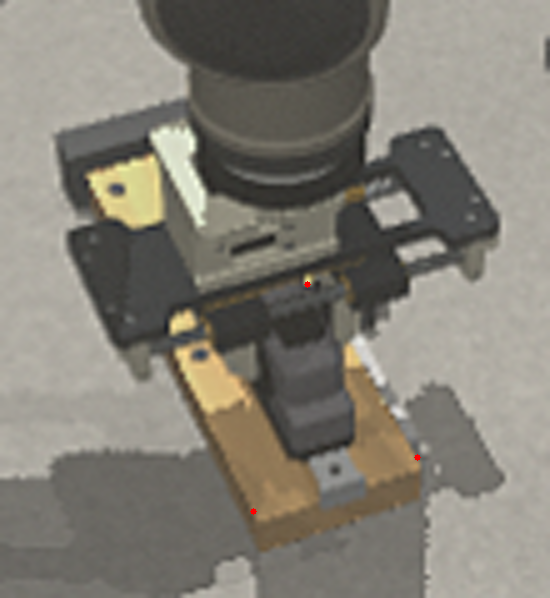

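The hook plate shows at (340,480) in the crop. The true slat edge appears a few mm further out than my estimate, so I'll add 12 mm of margin and then lower to 2 mm above the slat.

Request:
{"fn": "arm_command", "kwargs": {"deltas": [[0.012,0,0,0],[0,0,0,0],[0,0.01,0,0],[0,0.01,0,0],[0,0,0,0]]}}

```text
time: 8.65
tool_pos: [535.3, -150.7, 76.7]
tcp_rot: [-1.572, 0.001, -1.519]
contact_force: [-0.9, 0.1, -6.1]
grip_width: 35.9
```

Request:
{"fn": "arm_command", "kwargs": {"deltas": [[0,0,0,0],[0,0,0,0],[0,0,0,0],[0,0,0,0]]}}

```text
time: 9.05
tool_pos: [535.8, -150.7, 78.2]
tcp_rot: [-1.571, 0.0, -1.518]
contact_force: [-0.0, 1.3, -6.4]
grip_width: 35.5
```

Run:
```python
from h import *
M,o=T(); print(o['time'],o['tool_pos'],o['tcp_rot'],o['contact_force'])
s,ws=cap('side')
a=cv2.resize(s['img'][210:290,210:290],None,fx=7,fy=7,interpolation=cv2.INTER_CUBIC); save('s4',a)
```

```text
9.05 [ 535.78808375 -150.74011029   78.17268587] [-1.57073887e+00  8.07316868e-05 -1.51840878e+00] [-0.00759791  1.29739436 -6.39519286]
```

View pics/s4.png

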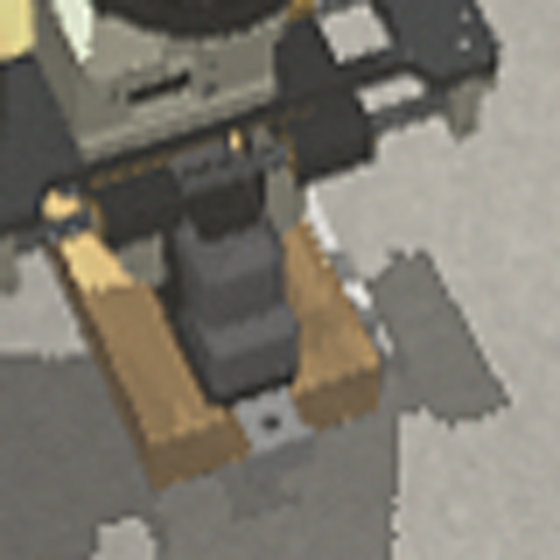

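The hook hangs past the end face. Now I'll back away.

Request:
{"fn": "arm_command", "kwargs": {"deltas": [[-0.02,0,0,0],[-0.025,0,0,0],[-0.025,0,0,0],[-0.025,0,0,0],[-0.023,0,0,0]]}}

```text
time: 9.6
tool_pos: [529.8, -32.3, 78.3]
tcp_rot: [-1.57, -0.001, -1.518]
contact_force: [0.8, -1.8, -7.5]
grip_width: 35.6
```

Request:
{"fn": "arm_command", "kwargs": {"deltas": [[0,0.001,0,0],[0,0,0,0],[0,0,0,0],[0,0,0,0]]}}

```text
time: 10.0
tool_pos: [530.0, -34.1, 77.3]
tcp_rot: [-1.57, -0.0, -1.52]
contact_force: [1.5, -1.2, -6.4]
grip_width: 35.9
```

Run:
```python
from h import *
M,o=T(); print(o['time'],o['tool_pos'],o['tcp_rot'],o['contact_force'])
s,ws=cap('side'); t,wt=cap('top'); 
for q,w in ((s,ws),(t,wt)):
    for n in ['tape_hook','tape_nose','pointer_tip','board_end']: print(n,find(q,w,n))
f=lambda i,k:cv2.resize(i,None,fx=k,fy=k,interpolation=cv2.INTER_CUBIC)
a=f(s['img'][190:290,200:280],6); b=f(t['img'][180:255,250:345],4); c=np.zeros((600,480+380,3),np.uint8); c[:,:480]=a; c[:300,480:]=b
save('s5',cv2.resize(c,(800,558)))
```

```text
10.0 [530.03156125 -34.12355297  77.26244076] [-1.56993443e+00 -4.81770311e-04 -1.51958738e+00] [ 1.47610595 -1.19677139 -6.44867178]
tape_hook [([535.3, -157.3, 37.5], 0.85)]
tape_nose [([535.1, -86.0, 55.6], 0.92), ([535.8, -156.4, 36.0], 0.71)]
pointer_tip [([597.3, -66.4, 28.6], 0.43), ([538.3, -159.1, 41.9], 0.42)]
board_end [([542.1, -117.6, 32.0], 0.9), ([433.9, -374.3, 48.1], 0.39)]
tape_hook [([534.9, -168.5, 41.3], 0.68)]
tape_nose [([531.4, -165.4, 43.9], 0.64), ([437.3, -364.7, 45.8], 0.38)]
pointer_tip []
board_end [([529.3, -143.4, 37.3], 0.56)]
```

View pics/s5.png

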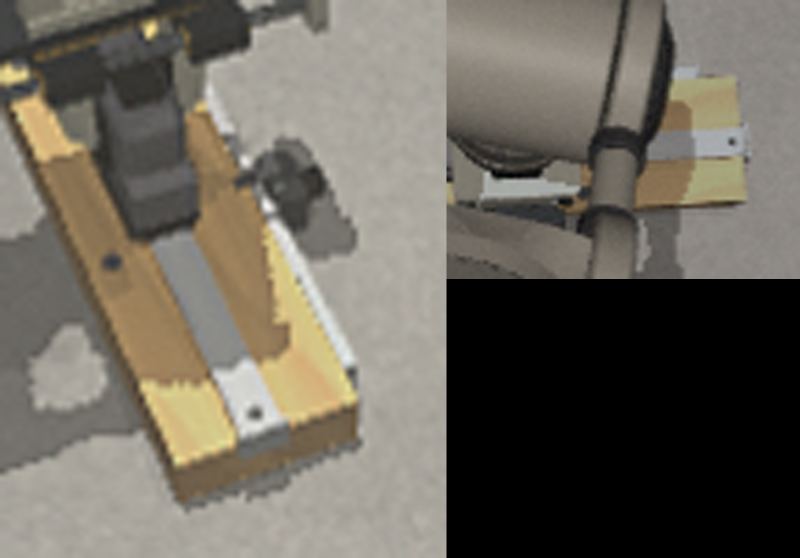

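The hook is caught at the end (250,440) and the blade is out about 90 mm. The pointer tip shows at (237,183) and the nose's lower edge runs from (145,240) to (200,222). I'll convert these to slat coordinates.

Run:
```python
from h import *
s,ws=cap('side'); xs=np.array([.056,-.998]); ys=np.array([.998,.056]); mid=np.array([543,-196.4]); k=5.58
for n,(u,v),z in [('endL',(178,467),35),('endR',(357,405),35),('ptr',(237,183),37),('noseL',(145,240),36),('noseR',(200,222),36)]:
    X=ray(s,ws,[[200+u/k,190+v/k]],z)[0,:2]-mid; print(n,round(X@xs,1),round(X@ys,1))
M,o=T(); X=M[:2,3]-mid; print('tcp',X@xs,X@ys, 'nose by kin',X@xs+48)
hsv=s['img']; a=s['img'][205:250,215:260]; save('s6',cv2.resize(a,(720,720))[:600])
```

```text
endL 7.6 -44.6
endR 9.1 42.1
ptr -127.2 39.2
noseL -113.3 -14.0
noseR -113.0 14.2
tcp -163.79173225501796 -4.167003730338781 nose by kin -115.79173225501796
```

View pics/s6.png

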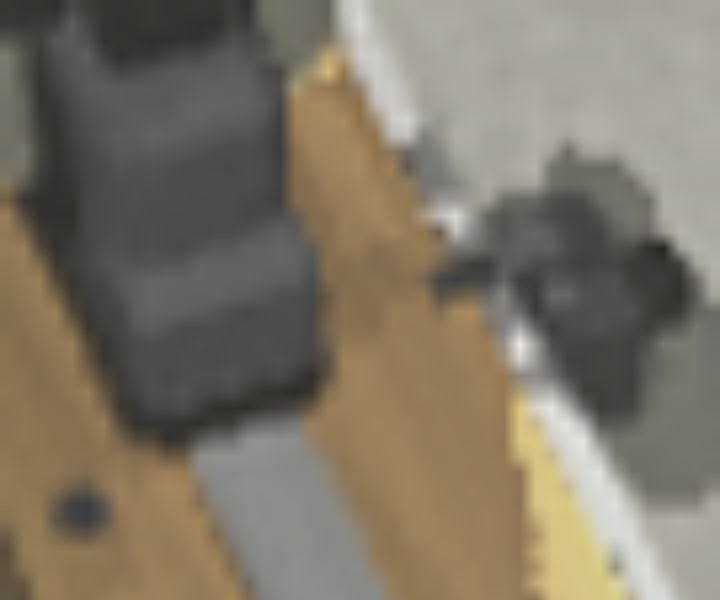

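Side view gives a 14 mm gap and wrist view plus kinematics about 15 mm, so I'll go 14.5 mm back and lower onto the slat.

Request:
{"fn": "arm_command", "kwargs": {"deltas": [[-0.0075,0,0,0],[-0.007,0,0,0],[0,0.0008,0,0],[0,0,0,0],[0,0,0,0]]}}

```text
time: 11.05
tool_pos: [528.7, -18.3, 76.3]
tcp_rot: [-1.571, 0.0, -1.518]
contact_force: [-0.2, -0.5, -5.5]
grip_width: 35.6
```

Request:
{"fn": "arm_command", "kwargs": {"deltas": [[0,0,0,0],[0,0,0,0],[0,0,0,0],[0,0,0,0]]}}

```text
time: 11.45
tool_pos: [528.8, -18.6, 76.3]
tcp_rot: [-1.571, 0.0, -1.519]
contact_force: [0.5, -0.9, -5.5]
grip_width: 36.1
```

Run:
```python
from h import *
M,o=T(); print(o['time'],o['tool_pos'],o['tcp_rot'],o['contact_force'])
s,ws=cap('side'); save('s7',cv2.resize(s['img'][205:250,215:260],(720,720),interpolation=cv2.INTER_CUBIC)[:600])
```

```text
11.45 [528.80217074 -18.62455644  76.25809186] [-1.57092907e+00  9.40032306e-05 -1.51877331e+00] [ 0.47716834 -0.91663675 -5.54020658]
```

View pics/s7.png

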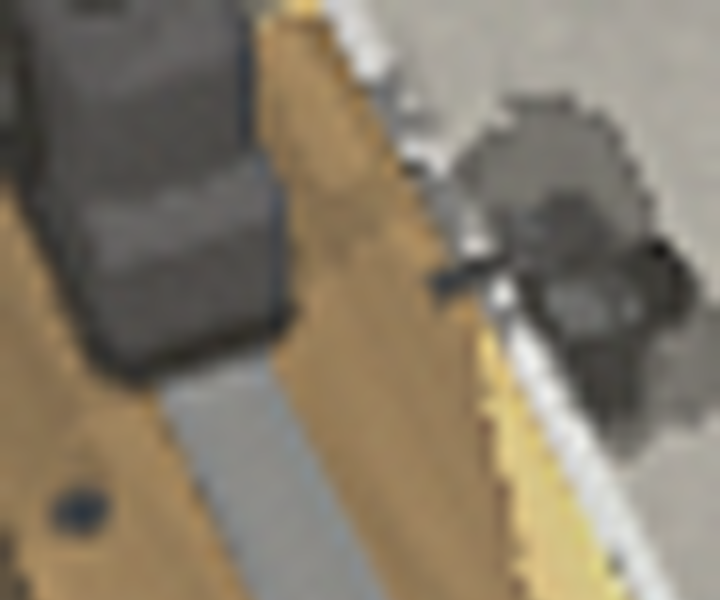

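Run:
```python
from h import *
s,ws=cap('side'); xs=np.array([.056,-.998]); ys=np.array([.998,.056]); mid=np.array([543,-196.4])
for n,(u,v),z in [('ptr',(437,288),37.5),('bar',(470,275),37.5),('noseL',(115,382),35),('noseM',(215,360),35),('noseR',(285,328),35)]:
    X=ray(s,ws,[[215+(u+.5)/16-.5,205+(v+.5)/16-.5]],z)[0,:2]-mid; print(n,round(X@xs,1),round(X@ys,1))
M,o=T(); X=M[:2,3]-mid; print('nose by kin',X@xs+48)
```

```text
ptr -128.3 37.8
bar -128.7 44.0
noseL -132.6 -18.9
noseM -130.4 -1.8
noseR -132.1 11.6
nose by kin -130.20803401744635
```

Averaged over both methods the nose is level with the pointer to within about 2 mm. I'll release, lift straight up and re-check before pressing.

Request:
{"fn": "arm_command", "kwargs": {"deltas": [[0,0,0,0],[0,0,0,0],[0,0,0,0],[0,0,0,0],[0,0,0,0]], "claw": 0}}

```text
time: 12.05
tool_pos: [529.0, -18.5, 76.5]
tcp_rot: [-1.57, 0.0, -1.519]
contact_force: [-0.3, 1.2, 0.2]
grip_width: 71.5
```

Request:
{"fn": "arm_command", "kwargs": {"deltas": [[0,-0.03,0,0],[0,-0.04,0,0],[0,-0.04,0,0],[0,-0.04,0,0],[0.02,-0.02,0,0]]}}

```text
time: 12.55
tool_pos: [530.9, -37.3, 250.3]
tcp_rot: [-1.565, -0.001, -1.516]
contact_force: [-0.3, -0.1, -0.2]
grip_width: 91.7
```

Request:
{"fn": "arm_command", "kwargs": {"deltas": [[0.03,0,0,0],[0.03,0,0,0],[0,0,0,0],[0,0,0,0],[0,0,0,0]]}}

```text
time: 13.05
tool_pos: [532.9, -97.6, 246.2]
tcp_rot: [-1.571, 0.001, -1.518]
contact_force: [-0.8, -0.3, -0.1]
grip_width: 91.8
```

Run:
```python
from h import *
M,o=T(); print(o['time'],o['tool_pos'],o['tcp_rot'],o['contact_force'],o['grip_width'])
p,w=cap('wrist'); save('w8',p['img'][:, :])
xs=np.array([.056,-.998]); ys=np.array([.998,.056]); mid=np.array([543,-196.4])
for n in ['lock_top','pointer_tip','tape_nose']:
    print(n,find(p,w,n)); r=vision.regions_of(p,n)
    if r and n=='lock_top':
        m=r[0]['mask'].astype(np.uint8); c=max(cv2.findContours(m,0,1)[0],key=cv2.contourArea); b=cv2.boxPoints(cv2.minAreaRect(c)); X=ray(p,w,b,121)[:,:2]; print(b.round(),X.mean(0),(X.mean(0)-mid)@xs,(X.mean(0)-mid)@ys, [np.linalg.norm(X[i]-X[i+1]).round(1) for i in(0,1)])
s,ws=cap('side')
a=cv2.resize(s['img'][195:245,210:260],(600,600),interpolation=cv2.INTER_CUBIC); save('s8',a)
```

```text
13.05 [532.88087246 -97.64281145 246.17605793] [-1.57114412e+00  6.18824252e-04 -1.51814280e+00] [-0.80003766 -0.33500409 -0.09695561] 91.77595819818413
lock_top [([528.2, -35.0, 118.4], 0.81)]
[[240. 109.]
 [263. 109.]
 [263. 137.]
 [240. 137.]] [530.03249168 -33.79974609] -163.00123386821454 -3.8359590839629814 [np.float64(21.6), np.float64(25.9)]
pointer_tip [([597.1, -66.0, 36.2], 0.87), ([796.0, -0.3, 24.5], 0.64)]
tape_nose [([530.6, -36.2, 105.0], 0.66), ([527.1, -39.9, 119.1], 0.21)]
```

View pics/w8.png

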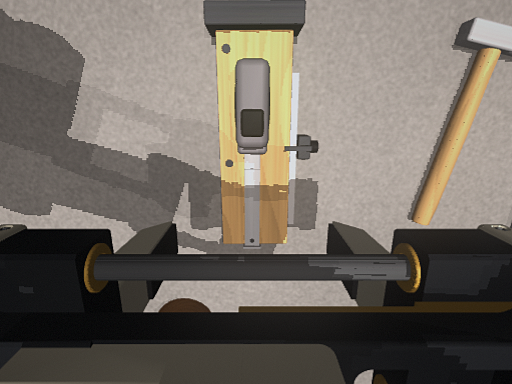

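The tape stands hooked on the slat, with lock at (252,122), nose front near row 153, pointer bar near row 149 and hook at (252,243). I have used up my 12 viewed pictures, so I'll measure the rest numerically.

Run:
```python
from h import *
p,w=cap('wrist'); g=cv2.cvtColor(p['img'],cv2.COLOR_RGB2GRAY)
xs=np.array([.056,-.998]); ys=np.array([.998,.056]); mid=np.array([543,-196.4])
f=lambda uv,z:[((X[:2]-mid)@xs).round(1).item() for X in ray(p,w,[uv],z)]+[((X[:2]-mid)@ys).round(1).item() for X in ray(p,w,[uv],z)]
print('cols 282..292 rows 143..155'); print(g[142:156,280:293])
print('nose rows 140..162, cols 236..268 step 3'); print(np.c_[np.arange(140,162),g[140:162,236:269:3]])
print('end rows'); print(np.c_[np.arange(236,252),g[236:252,225:290:8]])
for r in (148,149,150): print('ptr row',r,f([286,r],39))
for r in (150,151,152,153,154): print('nose row',r,f([252,r],35),f([252,r],45))
print('end',f([230,244],35),'camera',(w[:2,3]-mid)@xs,w[2,3])
```

```text
cols 282..292 rows 143..155
[[190 192 193 201 210 212 209 206 210 183 209 225 222]
 [191 194 193 194 207 215 211 208 214 178 208 227 226]
 [193 196 193 198 217 227 225 223 226 189 217 237 236]
 [181 183 184 192 138 108 113 113 117 112 140 152 151]
 [182 184 185 199 130  79  87  88  87  93 101  98  98]
 [183 183 189 149  93  84  91  92  91  97  99  98  99]
 [181 184 189 145  88  86  93  92  90  97 100  99  99]
 [182 185 192 146  83  80  87  84  85  90  97  96  94]
 [183 185 191 142 100  94 123 138 140 125 113 112 113]
 [182 184 186 186 193 194 194 201 208 182 212 231 229]
 [184 184 183 186 194 192 191 197 206 176 211 229 226]
 [183 183 185 186 192 189 184 188 200 174 208 225 223]
 [182 184 183 185 190 189 183 198 203 174 207 224 221]
 [183 184 183 187 192 189 183 198 202 170 204 224 222]]
nose rows 140..162, cols 236..268 step 3
[[140  78 127 150 154 152 152 150 149 149 133 107]
 [141 120 120 143 146 145 143 143 143 142 125  92]
 [142 146 112 132 136 136 135 135 131 134 120  75]
 [143 205 106 122 126 126 126 126 124 125 109  80]
 [144 206  98 115 116 116 119 118 118 117 105  66]
 [145
[... 1218 characters left out ...]
244 101 105 100 148 148  99 102 169 163]
 [245 104 106 101  72  74 104 106 170 159]
 [246 107 107 106 114 115 105 105 164 160]
 [247 107 106 106 143 143 102 101 158 168]
 [248 106 105 106 119 116 104  95 160 171]
 [249 106 106 105 109 107 105  92 167 171]
 [250 109 106 105 112 109 104 150 167 170]
 [251 112 106 106 105 108 105 152 166 172]]
ptr row 148 [-128.9, 39.9]
ptr row 149 [-127.7, 39.9]
ptr row 150 [-126.4, 39.9]
nose row 150 [-126.1, -3.2] [-127.4, -3.2]
nose row 151 [-124.8, -3.2] [-126.1, -3.2]
nose row 152 [-123.5, -3.2] [-124.9, -3.2]
nose row 153 [-122.2, -3.2] [-123.6, -3.2]
nose row 154 [-120.9, -3.2] [-122.4, -3.2]
end [5.9, -34.7] camera -172.0422646041401 396.43712496828186
```

The wrist view hints the nose may be about 3 mm short of the pointer, while the side view says about 2 mm past it. I'll move the wrist camera ahead of the nose, so that its lower edge is seen directly, and measure once more.

Request:
{"fn": "arm_command", "kwargs": {"deltas": [[0.04,0,0,0],[0.04,0,0,0],[0.03,0,0,0],[0,0,0,0],[0,0,0,0]]}}

```text
time: 14.0
tool_pos: [538.6, -208.4, 245.9]
tcp_rot: [-1.571, 0.001, -1.52]
contact_force: [0.6, 0.7, -0.6]
grip_width: 92.1
```

```bash
cat > prof.py <<'E'
from h import *
xs=np.array([.056,-.998]); ys=np.array([.998,.056]); mid=np.array([543,-196.4])
M,o=T(); print(o['time'],o['tool_pos'])
A=np.arange(-145,-104,1.5)
for c in ('wrist','side','top'):
    p,w=cap(c); g=cv2.cvtColor(p['img'],cv2.COLOR_RGB2GRAY).astype(np.float32)
    def pr(b,z):
        X=[[*(mid+a*xs+b*ys),z] for a in A]; q=proj(p,w,X).astype(np.float32)
        return cv2.remap(g,q[:,:1],q[:,1:],cv2.INTER_LINEAR).ravel().astype(int)
    print(c,'cam x',round((w[:2,3]-mid)@xs)); print(np.c_[A,pr(-8,35),pr(-4,35),pr(0,35),pr(-18,35),pr(40,39),pr(42,39),pr(44,39)].astype(int).T)
E
python3 prof.py
```

```text
14.0 [ 538.56284622 -208.44910884  245.94954854]
wrist cam x -61
[[-145 -143 -142 -140 -139 -137 -136 -134 -133 -131 -130 -128 -127 -125
  -124 -122 -121 -119 -118 -116 -115 -113 -112 -110 -109 -107 -106 -104]
 [  99   96  143  158  129  106   72   58   58   59   51   70  159  154
   143  225  220  219  219  218  219  219  219  220  219  219  221  220]
 [  99   97  126  160  129  105   72   59   58   59   50   69  158  156
   147  221  220  219  219  219  219  219  219  220  220  220  218  200]
 [  99   97  114  161  131  107   71   58   58   59   50   63  156  154
   146  201  221  219  219  219  218  220  220  220  220  218  220  207]
 [ 113  163  158  155  129  104   68   58   55   67  116  116  139  136
   135  146  204  201  200  201  201  201  201  201  200  201  202  201]
 [ 201  202  203  202  203  202  203  206  179  100  102  106   84  131
   195  196  192  194  193  193  193  194  193  194  195  194  195  196]
 [ 201  200  200  200  200  201  200  203  178  101  103  106   81  183
   214  208  203  205  202  195  196  195  196  195  195  194  195  195]
 [ 175  196  186  17
[... 1777 characters left out ...]
9   87   80   80   84   87   99  105   93   97
   121  147  171  173  173  173  172  173  173  173  173  173  173  174]
 [  32   34   36   37   35   35   41   47   51   64   81  101  117  120
   134  157  163  163  163  163  163  163  163  163  162  163  163  161]
 [ 165  165  164  166  166  165  156  142  113   85   85   93  118  139
   156  160  161  161  160  160  159  159  159  160  160  159  159  159]
 [ 159  160  161  164  166  165  153  132  108   85   85   94  133  158
   163  164  165  163  161  160  159  159  160  160  159  156  154  153]
 [ 154  156  159  163  167  167  153  125  105   86   86   94  141  169
   169  170  170  169  168  158  151  155  158  158  158  157  145  136]]
```

Nose is at −128 (front face triangulated at −127.7, lock-based −127) and the pointer at −129.3, so they agree within about 2 mm. The grey band ahead of the nose matches the case's shadow. I'll close the gripper, go over the lock and press it.

Request:
{"fn": "arm_command", "kwargs": {"deltas": [[-0.036,0,0,0],[-0.04,0,0,0],[-0.04,0,0,0],[-0.04,0,0,0],[-0.02,0,0,0]], "claw": 255}}

```text
time: 14.65
tool_pos: [528.8, -28.5, 246.8]
tcp_rot: [-1.57, 0.001, -1.515]
contact_force: [0.4, -0.1, 0.7]
grip_width: 56.5
```

Request:
{"fn": "arm_command", "kwargs": {"deltas": [[0,0.03,0,0],[0,0.04,0,0],[0,0.025,0,0],[0,0.01,0,0],[0,0,0,0]]}}

```text
time: 15.15
tool_pos: [529.0, -31.7, 140.6]
tcp_rot: [-1.573, 0.001, -1.518]
contact_force: [-0.3, 0.3, 0.8]
grip_width: 16.6
```

Request:
{"fn": "arm_command", "kwargs": {"deltas": [[0,0,0,0],[0,0,0,0],[0,0,0,0]]}}

```text
time: 15.45
tool_pos: [530.3, -32.7, 142.6]
tcp_rot: [-1.568, -0.001, -1.519]
contact_force: [-0.2, -0.4, -0.3]
grip_width: 0.4
```

Request:
{"fn": "arm_command", "kwargs": {"deltas": [[0,0.005,0,0],[0,0.005,0,0],[0,0.002,0,0],[0,0.001,0,0],[0,0,0,0]]}}

```text
time: 15.95
tool_pos: [529.4, -32.5, 128.5]
tcp_rot: [-1.571, 0.0, -1.519]
contact_force: [-2.3, 0.7, 4.3]
grip_width: 0.5
```

Request:
{"fn": "arm_command", "kwargs": {"deltas": [[0,0.001,0,0],[0,0.001,0,0],[0,0.001,0,0],[0,0.001,0,0],[0,0,0,0]]}}

```text
time: 16.45
tool_pos: [529.4, -32.5, 124.0]
tcp_rot: [-1.571, 0.0, -1.519]
contact_force: [-0.5, -0.0, 0.7]
grip_width: 0.3
```

Request:
{"fn": "arm_command", "kwargs": {"deltas": [[0,0.001,0,0],[0,0.001,0,0],[0,0.0005,0,0],[0,0,0,0]]}}

```text
time: 16.85
tool_pos: [529.9, -32.6, 123.0]
tcp_rot: [-1.569, -0.0, -1.519]
contact_force: [-2.9, -0.0, 8.9]
grip_width: 0.4
```

The lock bottomed out: about 9 N at z 123, 6 mm below first contact. I'll retreat and check.

Request:
{"fn": "arm_command", "kwargs": {"deltas": [[0,-0.01,0,0],[0,-0.03,0,0],[0,-0.04,0,0],[0,-0.04,0,0],[0.04,-0.005,0,0]]}}

```text
time: 17.35
tool_pos: [533.8, -70.1, 252.7]
tcp_rot: [-1.561, -0.001, -1.514]
contact_force: [0.6, -0.7, 0.3]
grip_width: 0.2
```

Request:
{"fn": "arm_command", "kwargs": {"deltas": [[0.04,0,0,0],[0.045,0,0,0],[0.045,0,0,0],[0,0,0,0],[0,0,0,0]]}}

```text
time: 17.85
tool_pos: [538.2, -203.0, 246.6]
tcp_rot: [-1.571, 0.001, -1.521]
contact_force: [-1.2, -0.0, -0.0]
grip_width: -0.0
```

```bash
python3 prof.py | sed -n 1,17p
python3 - <<'E'
from h import *
xs=np.array([.056,-.998]); ys=np.array([.998,.056]); mid=np.array([543,-196.4])
p,w=cap('wrist')
for z in (115,121):
  m=vision.regions_of(p,'lock_top')[0]['mask'].astype(np.uint8); c=max(cv2.findContours(m,0,1)[0],key=cv2.contourArea); b=cv2.boxPoints(cv2.minAreaRect(c)); X=ray(p,w,b,z)[:,:2]; print(z,(X.mean(0)-mid)@xs,(X.mean(0)-mid)@ys,[np.linalg.norm(X[i]-X[i+1]).round(1) for i in(0,1)])
s,ws=cap('side')
for n in ['tape_hook','lock_top','hammer_c','carton_c','tape_nose']: print(n,find(s,ws,n))
E
```

```text
17.85 [ 538.18116622 -202.95697078  246.62813818]
wrist cam x -67
[[-145 -143 -142 -140 -139 -137 -136 -134 -133 -131 -130 -128 -127 -125
  -124 -122 -121 -119 -118 -116 -115 -113 -112 -110 -109 -107 -106 -104]
 [ 109  107  109  169  152  125   89   63   63   66   56   75  174  164
   155  229  229  229  229  229  229  229  229  229  229  230  230  230]
 [ 109  107  108  167  153  126   91   63   64   64   56   71  175  166
   159  222  231  229  229  229  229  229  229  229  230  230  228  215]
 [ 109  106  105  160  154  126   91   64   63   66   57   66  172  165
   157  212  231  229  229  229  229  229  229  229  229  230  231  222]
 [ 112  166  170  170  150  124   87   62   61   66  117  125  149  147
   145  172  215  212  212  212  212  212  212  212  212  213  213  212]
 [ 214  213  214  214  215  216  214  220  183  104  112  117  105  178
   214  206  205  204  205  205  206  206  206  207  207  208  208  208]
 [ 212  211  212  213  214  216  216  221  184  106  111  115  107  207
   226  217  213  212  208  204  204  205  204  205  204  205  206  207]
 [ 212  220  220  218  218  217  216  222  179  105  111  116   97  145
115 -155.9900782221122 -3.693939783793917 [np.float64(21.8), np.float64(15.4)]
121 -154.1402539941912 -3.6987352948825833 [np.float64(21.4), np.float64(15.1)]
tape_hook [([537.6, -155.4, 35.7], 0.71)]
lock_top []
hammer_c [([797.5, -26.2, 21.5], 0.82)]
carton_c []
tape_nose [([535.9, -98.9, 43.9], 0.73)]
```

Nothing moved during the press: the nose and pointer profiles match the earlier ones. Handing in.

```bash
python3 -c "
from plant import job; print(job.close_job())"
```

```text
the job is handed in; nothing more can be done
None
```

I took the tape off its block, hooked it over the slat's free end and drew it back until the nose was level with the pointer. I then let go, pressed the lock down and moved the arm clear before handing in. The run took about 18 s, and no verdict was reported.

**What the last checks showed**
- **Hook:** the side picture taken while drawing back showed the hook caught on the end. After the press, the trained network still reported hook or blade out towards the end.
- **Nose against pointer:** the last wrist view put the nose about 1 mm towards the free end from the pointer, within the 5 mm allowed. The nose profile was the same before and after the press.
- **Lock:** it gave way at about 4 N, travelled about 6 mm and bottomed out at about 9 N. I judged it down from this force and travel, not from a picture.

**Checks that failed or disagreed**
- **Spread in the nose readings:** other methods put the nose anywhere from about 2 mm past the pointer to 3 mm short of it.
- **Grey band ahead of the nose:** I took it to be the case's shadow. If it were part of the case, the nose would be about 6 mm short, outside the limit. Three other measurements (lock position, arm position and the triangulated front face) speak against that.
- **Slat end position:** the first wrist estimate was 6–8 mm off because of a shadow. I allowed for this by placing the hook further out.
- **Lock after the press:** the last wrist view showed only part of the lock, and the side view missed it.
- **Bystanders:** in the last check the hammer was found near its starting place and the carton was not detected. I did not look for the cardboard roll again.

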